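# Register a cell block in the scanner's drawer corner

### The arm

A 6-joint arm with a two-finger parallel gripper is mounted at the origin on a cart in front of the work surface, level with it; the furniture and walls round the work are solid. World frame = base frame: x ahead of the robot, y to its left, z up, the work surface at z = 0. Lengths are in mm, angles in rad, forces in N, time in s.
With the tool pointing down it reaches from about 350 to 875 mm from the base axis. Payload 4.2 kg.
Tool frame: the origin (TCP) lies between the finger pads; the fingertips stand 25 mm ahead of it and the grasp point (between the pads) lies 6 mm ahead of it; z points along the fingers, y is the line along which they close (so a half turn about z gives the same grasp; the last joint's range is limited). The gripper opens to 85 mm and grips with 20 to 120 N. Pads are 22 mm wide; open, the fingers measure 114 mm over their backs; the gripper's body (76 mm by 85 mm) begins 54 mm behind the grasp point. The pads swing forward as they close: fully open they stand 13 mm farther back than shut.
Start: joints at [-0.966, 0.385, 0.008, 0, -1.194, -0.259], TCP at [211.858, -587.976, 256.312] pointing down, gripper open.
Joint ranges: [-3.14, 3.14], [-1.21, 2.06], [-1.07, 1.41], [-3.16, 2.05], [-2.99, -0.16], [-3.1, 3.1]. Speed limits (rad/s): [2.79, 2.79, 3.14, 3.14, 3.14, 3.14].

### API

Orientations are given as a unit quaternion [x, y, z, w].
In Python, from bench import arm gives the robot as it stands.
- The arm moves only by the shell command python3 -m pendant 'ROWS'. ROWS is JSON, a list of rows, each a list of 7 numbers: the shift along the tool's x, y, z in m, then the turn, a rotation vector about the tool's x, y, z in degrees, then the finger opening in m, from 0 to 0.0854. In form: [[x, y, z, wx, wy, wz, fingers], ...]. A call has 1 to 12 rows; each row shifts and turns the commanded pose from where the row before left it, along the tool's axes as they then stand; what a row does not reach is not made up. A row lasts 1/10 s, in which the tool goes at most 50 mm and 8.59 degrees, less where a joint would pass 70% of its speed; a pose out of reach is approached as far as the arm can. A call is refused whole if a number of a shift passes 0.05 or a number of a turn 8.59, either way. A call with a gripper value outside its range is refused whole. The fingers move at their own pace and stop on an object; the grip force is fixed at half the most. Time passes only in rows, so rows that do not move let the fingers close. It gives the time, the measured TCP pose, the force, the opening and the grip force at its end, in the units of the state.
- arm.read_state(): the state, without advancing time (a new reading comes with each control period).
- arm.get_image(name): name is "scene" or "side" or "wrist"; returns a dict with "image" (480x640x3 uint8, red, green, blue), "fx", "fy", "cx", "cy" (pixels), "xyz" and "rotation" of the camera in the world. Camera axes: x right, y down, z forward; pixel columns grow to the right and rows downward; lengths in mm; the calibration is good to about 2 mm. The wrist camera is an equidistant fisheye: a pixel r from the principal point sees the ray r / f radians off the axis. A picture is of the moment at which its call begins. There is no depth.
- arm.job_done(): hands the job in; it is judged then, once.
The state is a dict: "clock": time; "joints": joint angles; "joint_vel": joint speeds; "joint_efforts": joint torques, N m; "position": TCP position; "ee_rot": TCP orientation; "contact_force": force on the tool from outside, world axes, zero at the start; "wrist_torque": the same for the moment, N m; "gripper_width": finger opening in mm; "grasp_force": force on a finger pad.
Only numpy, scipy, OpenCV 4.12 (cv2) and the standard library are available. Lean on these libraries where they do the work, as an engineer would, in place of code of your own. Each camera call takes 0.05 s, during which the arm holds its last target. There are 200 camera calls.

### The job

Pull the bench scanner's loading drawer all the way out to its stop by its upright tab. Then stand the aluminium cell block on the drawer's plate, wells up, and press it firmly but without forcing (around 10 N each way) into the corner, so that it sits square and touches the front fence and the side fence at once. Finish while still gripping the block and pressing it against both fences (do not let go), with the drawer still fully out; leave the other things on the bench where they are.

Things in the scene. Friction and masses are not known exactly. Their poses are not given: they have to be found in the camera images.
- cell_block: Machined aluminium block 64 x 40 x 50 mm (x, y, z) with two square 13 mm wells in its top, 0.28 kg (varies by a third), loose, standing on the bench wells up. Origin: centre of its underside; z up, x along its 64 mm side. Normally gripped across the 40 mm side.
- scanner: White bench scanner, a box 220 x 220 x 105 mm high with an open mouth 164 mm wide in front, fixed on the bench, place and yaw vary. Origin: centre of its underside; +x points to its back, +y to its left side seen from the front, its front plane is at x = -110 mm.
- drawer (a joint): How far the scanner's drawer is out, m: 0 closed (it starts 0 to 0.03 out), 0.13 at its stop. It slides level along the scanner's -x axis with about 2 N friction and stays where it is left.
- pull_tab (a point): Top centre of the drawer's upright black pull tab, 80 mm above the bench. The tab is 32 mm long in x and 12 mm thick in y; it stands free above 45 mm (top of the drawer's front panel, into which its rear edge runs). Axes as scanner.
- front_fence (a point): Steel bar 8 x 150 x 15 mm (x, y, z) along the front edge of the drawer's plate. Origin: centre of its underside, on the plate, 30 mm above the bench. Its +x axis points into the scanner, +y to the left along the bar, z up; the face that the block touches is its +x face, 4 mm from the origin.
- side_fence (a point): Steel bar 112 x 10 x 15 mm (x, y, z) along the left edge of the plate, meeting the front fence at a right angle; axes as scanner. Origin: centre of its underside. The block touches its -y face, 5 mm from the origin.
- corner (a point): The point on the plate where the inner faces of the two fences meet, 30 mm above the bench. Axes as scanner; the free plate runs from here to +x (as far as the drawer is out) and 140 mm to -y. If the block is also pushed down, friction on the plate takes part of the sideways push. The block seats with its sides at +x and -y of this point.
- objective_case: Round screw-top case, 36 mm across, 50 mm high, loose bystander. Origin: centre of its underside.
- coverslips: Small white square box 32 x 32 x 21 mm, loose bystander. Origin: centre of its underside.
- eyepiece: Black round eyepiece, 30 mm across, 37 mm high, loose bystander. Origin: centre of its underside.
Mind the look-alikes: they are no part of the job. What is shaped like the cell_block but green is not meant.

How it is judged:
By the outcome, as a careful person would: the job done as asked, in the order asked, and still so for the second after the job is handed in, while the arm keeps its last pose, push and grip.
It also fails if it takes over 64 s, if anything falls off the work surface, if the arm or the gripper's body presses on something with over 40 N, if the wrist force passes 120 N, or if a joint passes its speed limit or range.

## Working session

There is one attempt and no reset: what is moved stays moved. The work goes in short steps, Python scripts to look and compute and a shell command to move; the robot and the scene stay as the last step left them, time stands still between calls to the robot, and variables do not carry over. Pictures are saved under pics/ and viewed, at most 10 in all, crops included, and the job is handed in when it is done.

```bash
mkdir -p pics
python3 - <<'E'
from bench import arm
import cv2
s=arm.read_state(); print({k:s[k] for k in("clock","position","ee_rot","contact_force","gripper_width")})
for n in("scene","side"):
    d=arm.get_image(n); cv2.imwrite(f"pics/{n}0.png",d["image"][...,::-1]); print(n,{k:(v.tolist() if hasattr(v,'tolist') else v) for k,v in d.items() if k!="image"})
E
```

```text
{'clock': 0.0, 'position': array([ 211.67402279, -587.49601668,  255.20549714]), 'ee_rot': array([-1.71938124e-01,  9.85107134e-01,  1.07995081e-03, -2.22468493e-04]), 'contact_force': array([ 0.55495397, -0.952613  ,  0.62647088]), 'gripper_width': 85.59649014527531}
scene {'fx': 555.4519763710662, 'fy': 555.4519763710662, 'cx': 328.05193562004115, 'cy': 234.7082441776813, 'xyz': [153.86577278051794, 892.0747752309908, 930.0965823615694], 'rotation': [-0.20651611833745034, 0.8807339944879754, -0.4158015849699718, 0.09363634847935051]}
side {'fx': 434.625527453076, 'fy': 434.625527453076, 'cx': 311.2969513601989, 'cy': 244.23620774808296, 'xyz': [580.8097675804452, -870.7911517567832, 570.3813978119146], 'rotation': [0.8651636060175211, -0.013480684228811319, 0.0009608830666773926, -0.5013075729322417]}
```

View pics/scene0.png

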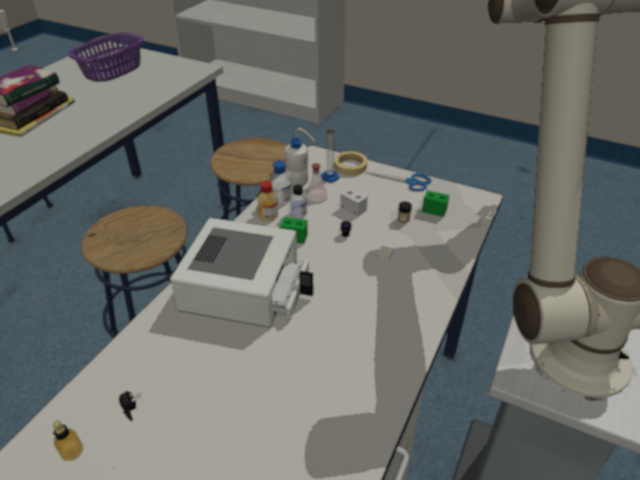

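View pics/side0.png

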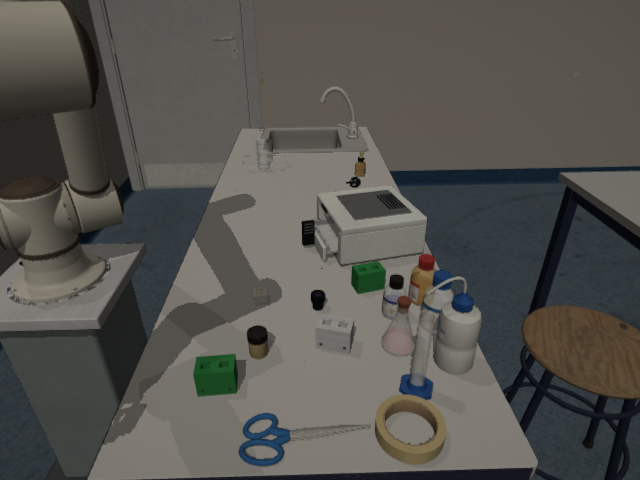

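The scene view shows the grey block at (353,202), with look-alikes the green blocks at (435,204) and (294,229) and the white coverslip box at (386,252). The scanner's roof is at about (240,250) and the black tab at (307,283). In the side view the block is at (335,335), the green blocks at (216,374) and (368,277), the coverslips at (260,297) and the tab at (308,232). I choose the grey block with two wells and check it in a close crop.

```bash
cat > h.py <<'E'
import numpy as np, cv2
from bench import arm
from scipy.spatial.transform import Rotation as R
def ray(d,u,v):
    c=np.array([(u-d["cx"])/d["fx"],(v-d["cy"])/d["fy"],1.])
    return np.array(d["xyz"]),R.from_quat(d["rotation"]).apply(c)
def wray(d,u,v):
    a=np.array([u-d["cx"],v-d["cy"]]);r=np.hypot(*a)+1e-9;t=r/d["fx"]
    return np.array(d["xyz"]),R.from_quat(d["rotation"]).apply([*(a/r*np.sin(t)),np.cos(t)])
def onz(d,u,v,z,f=ray):
    o,k=f(d,u,v);return o+k*(z-o[2])/k[2]
def tri(*rs):
    A=0;b=0
    for o,k in rs:
        k=k/np.linalg.norm(k);P=np.eye(3)-np.outer(k,k);A=A+P;b=b+P@o
    return np.linalg.solve(A,b)
def proj(d,p,fish=False):
    c=R.from_quat(d["rotation"]).inv().apply(np.array(p)-d["xyz"])
    if fish:
        r=np.hypot(c[0],c[1]);t=np.arctan2(r,c[2]);return d["cx"]+d["fx"]*t*c[0]/r,d["cy"]+d["fx"]*t*c[1]/r
    return d["cx"]+d["fx"]*c[0]/c[2],d["cy"]+d["fy"]*c[1]/c[2]
E
python3 - <<'E'
from h import *
a=cv2.imread("pics/scene0.png");b=cv2.imread("pics/side0.png")
c1=cv2.resize(a[180:330,165:385],None,fx=3.63,fy=3.63*.55) if 0 else None
z=lambda im,x,y,w,h,s:cv2.resize(im[y:y+h,x:x+w],None,fx=s,fy=s,interpolation=cv2.INTER_CUBIC)
T=np.hstack([z(a,170,215,160,120,2.5),z(b,290,180,160,120,2.5)])
B=np.hstack([z(a,325,175,80,60,5),z(b,300,300,80,60,5)])
cv2.imwrite("pics/c1.png",np.vstack([T,B]))
E
```

```text
(no output)
```

View pics/c1.png

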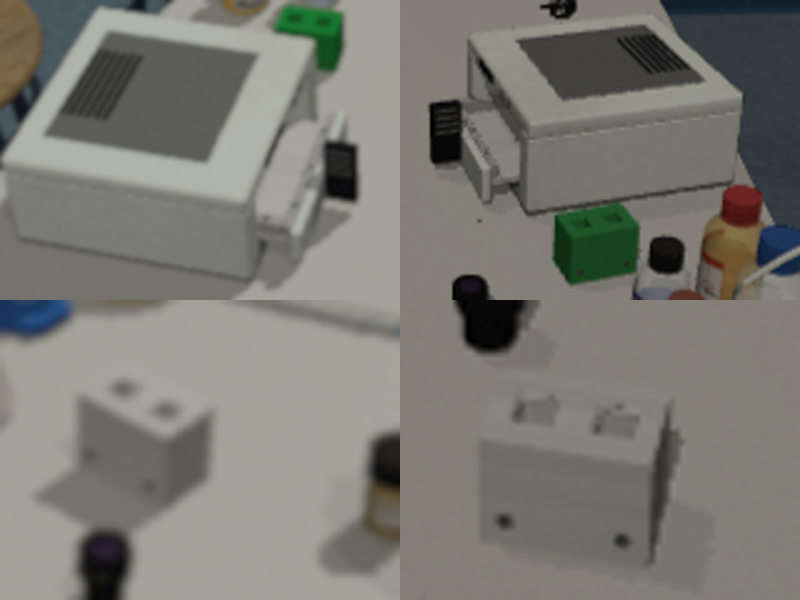

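The crop shows the grey block with two wells, standing wells up. The scanner's mouth faces the robot and its drawer is slightly out, with the black tab at scene (307,273) and side (308,221).

Run:
```python
from h import *
np.set_printoptions(precision=1,suppress=True)
a=arm.get_image("scene");b=arm.get_image("side")
S=[(210,219),(295.2,230.2),(270.8,297),(172,281)]
D=[(318,195.2),(394,187.2),(426,218.8),(341.2,234)]
for p in S: print("roof scene",onz(a,*p,105))
for p in D: print("roof side",onz(b,*p,105))
print("tab",tri(ray(a,306.8,273),ray(b,308,220.8)),onz(a,306.8,273,80),onz(b,308,220.8,80))
for p in [(341,193.6),(367.4,196.6),(358,203)]: print("blk scene",onz(a,*p,50))
for p in [(320,318.4),(354.4,320),(351,333),(316,327.4)]: print("blk side",onz(b,*p,50))
for p in [(316.4,348),(350.4,352.6)]: print("blk bot",onz(b,*p,0))
```

```text
roof scene [870.7  67.4 105. ]
roof scene [666.7  12.8 105. ]
roof scene [606.5 225.9 105. ]
roof scene [817. 279. 105.]
roof side [619.4 204.  105. ]
roof side [832.1 248.6 105. ]
roof side [870.9  50.2 105. ]
roof side [663.1 -16.1 105. ]
tab [589.1 104.9  78.3] [586.6 106.6  80. ] [590.4 102.7  80. ]
blk scene [ 665.6 -241.2   50. ]
blk scene [ 595.6 -260.8   50. ]
blk scene [ 606.5 -222.4   50. ]
blk side [ 606.1 -240.4   50. ]
blk side [ 669.2 -247.4   50. ]
blk side [ 659.3 -282.6   50. ]
blk side [ 597.8 -265.3   50. ]
blk bot [ 598.3 -264.9    0. ]
blk bot [ 660.2 -279.2    0. ]
```

```bash
python3 -m pendant '[[-0.03,0.026,0,0,0,0,0.085],[-0.03,0.026,0,0,0,0,0.085],[-0.03,0.026,0,0,0,0,0.085],[-0.03,0.026,0,0,0,0,0.085],[-0.03,0.026,0,0,0,0,0.085],[-0.03,0.026,0,0,0,0,0.085],[-0.03,0.026,0,0,0,0,0.085],[-0.03,0.026,0,0,0,0,0.085],[-0.03,0.026,0,0,0,0,0.085],[-0.03,0.026,0,0,0,0,0.085]]'
python3 - <<'E'
from h import *
d=arm.get_image("wrist");np.save("w1.npy",d,allow_pickle=True);cv2.imwrite("pics/w1.png",d["image"][...,::-1])
E
python3 -m pendant '[[-0.03,0.026,0,0,0,0,0.085],[-0.03,0.026,0,0,0,0,0.085],[-0.03,0.026,0,0,0,0,0.085],[-0.03,0.026,0,0,0,0,0.085],[-0.03,0.026,0,0,0,0,0.085],[-0.03,0.026,0,0,0,0,0.085],[-0.03,0.026,0,0,0,0,0.085],[-0.02,0.026,0,0,0,0,0.085],[-0.01,0.026,0,0,0,4.8,0.085],[0,0.02,0,0,0,0,0.085],[0,0,0,0,0,0,0.085]]'
python3 - <<'E'
from h import *
d=arm.get_image("wrist");np.save("w2.npy",d,allow_pickle=True);cv2.imwrite("pics/w2.png",d["image"][...,::-1])
E
```

```text
clock: 1.2
position: [406.4, -240.1, 256.4]
ee_rot: [-0.172, 0.985, -0.0, 0.0]
contact_force: [0.7, 0.2, -0.2]
gripper_width: 84.9
grasp_force: 0.0
clock: 2.35
position: [547.0, 81.0, 255.9]
ee_rot: [-0.132, 0.991, 0.0, -0.0]
contact_force: [-0.0, -0.3, 1.3]
gripper_width: 85.0
grasp_force: 0.0
```

View pics/w2.png

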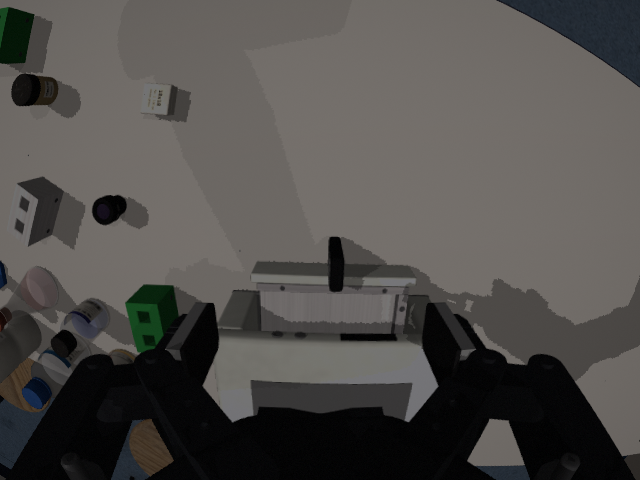

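The tab stands at about (336,240–290), with the drawer panel along (255,265)–(413,272) and the roof's front edge at row 334. I'll zoom in on the tab.

Run:
```python
from h import *
im=cv2.imread("pics/w2.png");cv2.imwrite("pics/c2.png",np.clip(cv2.resize(im[225:345,210:430],None,fx=3.6,fy=3.6,interpolation=cv2.INTER_CUBIC).astype(float)*1.6,0,255))
```

```text
[ WARN:0@0.366] global loadsave.cpp:1063 imwrite_ Unsupported depth image for selected encoder is fallbacked to CV_8U.
```

View pics/c2.png

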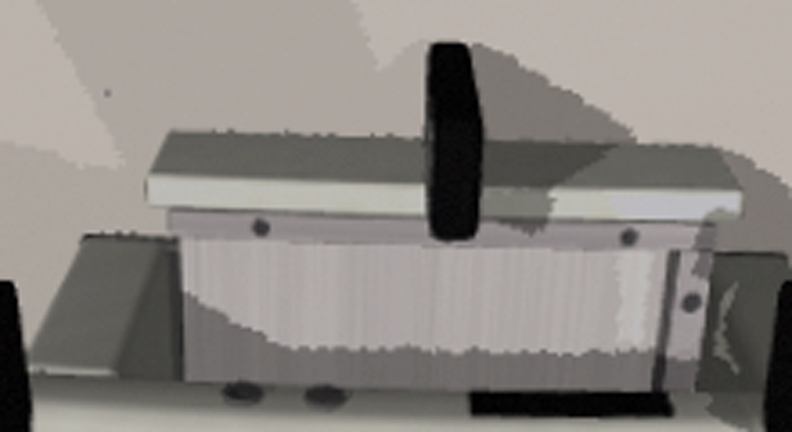

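Run:
```python
from h import *
np.set_printoptions(precision=1,suppress=True)
d=np.load("w2.npy",allow_pickle=True).item()
print(d["xyz"],d["fx"],R.from_quat(d["rotation"]).as_matrix(),arm.read_state()["position"])
P=lambda u,v,z:onz(d,210+u/3.6,225+v/3.6,z,wray)
for n,u,v,z in [("tabrearL",430,238,80),("tabrearR",476,238,80),("tab rear mid",454,240,80),
 ("panel TL f",148,178,45),("panel TR f",740,192,45),("panel BL",148,205,45),("panel BR",740,217,45),
 ("fence in L",180,238,45),("ffence corner",672,250,45),("sf rear inner",655,388,45),("sf rear outer",695,390,45),("roof L",30,395,105)]: print(n,P(u,v,z))
for u,v in[(218,333),(423,335)]:print("roof",onz(d,u,v,105,wray))
for p in [(575,101,80),(604,109,80),(575,101,45),(589,105,80)]:
  q=np.array(proj(d,p,True));print(p,(q-[210,225])*3.6)
```

```text
[474.9  61.3 373.8] 371.64829954431775 [[-0.3  0.9  0.3]
 [ 1.   0.3  0.1]
 [-0.   0.3 -1. ]] [547.   80.  256.1]
tabrearL [605.3 105.2  80. ]
tabrearR [602.4 115.9  80. ]
tab rear mid [604.3 110.9  80. ]
panel TL f [624.2  32.7  45. ]
panel TR f [586.3 188.8  45. ]
panel BL [632.   34.3  45. ]
panel BR [593.4 191.4  45. ]
fence in L [639.2  44.8  45. ]
ffence corner [607.5 176.1  45. ]
sf rear inner [650.8 186.7  45. ]
sf rear outer [648.8 198.6  45. ]
roof L [661.1  20.6 105. ]
roof [659.4  20.1 105. ]
roof [614.7 191.8 105. ]
(575, 101, 80) [447.9 120.4]
(604, 109, 80) [446.6 237.1]
(575, 101, 45) [443.  74.]
(589, 105, 80) [447.9 177.9]
```

```bash
python3 -m pendant '[[-0.025,0.008,0,0,0,1.2,0.085],[-0.022,0.007,0,0,0,0,0.085],[0,0,0.03,0,0,0,0.085],[0,0,0.03,0,0,0,0.085],[0,0,0.03,0,0,0,0.085],[0,0,0.03,0,0,0,0.085],[0,0,0.03,0,0,0,0.085],[0,0,0.02,0,0,0,0.085],[0,0,0.008,0,0,0,0.085],[0,0,0,0,0,0,0.085]]'
python3 - <<'E'
from h import *
d=arm.get_image("wrist");cv2.imwrite("pics/w3.png",d["image"][200:480,100:540,::-1])
E
```

```text
clock: 3.4
position: [588.7, 104.4, 77.4]
ee_rot: [-0.12, 0.993, -0.0, -0.001]
contact_force: [0.0, -0.1, 1.2]
gripper_width: 84.6
grasp_force: 0.0
```

View pics/w3.png

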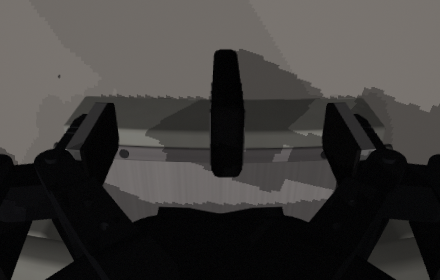

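The fingers straddle the tab (crop column 228 between pads at 115 and 330), so I shift 2.5 mm to +y and close.

```bash
python3 -m pendant '[[0,0.0025,0,0,0,0,0.085],[0,0,0,0,0,0,0.03],[0,0,0,0,0,0,0.02],[0,0,0,0,0,0,0.01],[0,0,0,0,0,0,0.0],[0,0,0,0,0,0,0],[0,0,0,0,0,0,0],[0,0,0,0,0,0,0],[0,0,0,0,0,0,0],[0,0,0,0,0,0,0]]'
```

```text
clock: 4.45
position: [588.6, 107.0, 78.7]
ee_rot: [-0.12, 0.993, -0.0, 0.0]
contact_force: [1.3, -5.2, 2.1]
gripper_width: 11.1
grasp_force: 60.0
```

```bash
python3 -m pendant '[[0.005,-0.0005,0,0,0,0,0],[0.01,0,0,0,0,0,0],[0.01,0,0,0,0,0,0],[0.01,0,0,0,0,0,0],[0.01,0,0,0,0,0,0],[0.01,0,0,0,0,0,0],[0.01,0,0,0,0,0,0],[0.01,0,0,0,0,0,0],[0.01,0,0,0,0,0,0],[0.01,0,0,0,0,0,0],[0,0,0,0,0,0,0]]'
```

```text
clock: 5.55
position: [494.1, 84.5, 78.6]
ee_rot: [-0.12, 0.993, 0.0, -0.001]
contact_force: [-1.2, 1.0, 8.5]
gripper_width: 10.9
grasp_force: 60.9
```

```bash
python3 -m pendant '[[0.004,0,0.0005,0,0,0,0],[0.003,0,0,0,0,0,0],[0.003,0,0,0,0,0,0],[0.002,0,0,0,0,0,0]]'; python3 -m pendant '[[0.003,0,0,0,0,0,0],[0.003,0,0,0,0,0,0],[0.003,0,0,0,0,0,0],[0.002,0,0,0,0,0,0]]';python3 -m pendant '[[0.002,0,0,0,0,0,0],[0.002,0,0,0,0,0,0],[0.001,0,0,0,0,0,0]]'
```

```text
clock: 5.95
position: [488.0, 83.1, 78.6]
ee_rot: [-0.121, 0.993, 0.001, 0.005]
contact_force: [16.5, -4.4, -6.4]
gripper_width: 11.0
grasp_force: 59.0
clock: 6.35
position: [487.2, 83.1, 79.0]
ee_rot: [-0.122, 0.992, 0.003, 0.015]
contact_force: [44.7, -11.6, -32.7]
gripper_width: 11.1
grasp_force: 58.1
clock: 6.65
position: [486.1, 82.9, 79.3]
ee_rot: [-0.123, 0.992, 0.004, 0.019]
contact_force: [50.1, -13.2, -32.6]
gripper_width: 10.4
grasp_force: 59.6
```

```bash
python3 -m pendant '[[-0.005,0,0,0,0,0,0],[-0.005,0,0,0,0,0,0],[-0.004,0,0,0,0,0,0],[0,0,0,0,0,0,0]]'
```

```text
clock: 7.05
position: [486.5, 82.7, 79.2]
ee_rot: [-0.121, 0.993, 0.001, 0.004]
contact_force: [8.4, -3.2, 4.6]
gripper_width: 10.7
grasp_force: 64.7
```

Drawer is at its stop. Release and rise straight up, keeping a slight outward bias.

```bash
python3 -m pendant '[[-0.001,0,0,0,0,0,0],[0,0,0,0,0,0,0.03],[0,0,0,0,0,0,0.06],[0,0,0,0,0,0,0.085],[0,0,0,0,0,0,0.085],[0,0,0,0,0,0,0.085],[0,0,-0.02,0,0,0,0.085],[0,0,-0.03,0,0,0,0.085],[0,0,-0.04,0,0,0,0.085],[0,0,-0.04,0,0,0,0.085],[0,0,-0.04,0,0,0,0.085],[0,0,0,0,0,0,0.085]]'
python3 - <<'E'
from h import *
d=arm.get_image("wrist");np.save("w4.npy",d,allow_pickle=True);cv2.imwrite("pics/w4.png",d["image"][...,::-1])
E
```

```text
clock: 8.25
position: [486.4, 82.5, 253.8]
ee_rot: [-0.121, 0.993, 0.001, 0.006]
contact_force: [0.2, 0.2, 0.6]
gripper_width: 85.2
grasp_force: 0.0
```

View pics/w4.png

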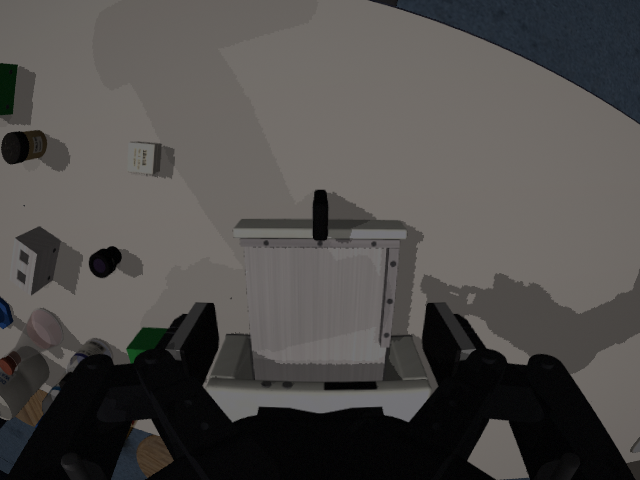

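The drawer is fully out, with the tab at (320,215), the front fence's inner top edge near row 248, the side fence near column 388, and the corner near (388,249).

```bash
cat >> h.py <<'E'
def go(p,psi):
    s=arm.read_state();q=R.from_quat(s["ee_rot"]);a=np.radians(psi)
    M=np.array([[-np.cos(a),-np.sin(a),0],[-np.sin(a),np.cos(a),0],[0,0,-1]]).T
    M=np.column_stack([[-np.cos(a),-np.sin(a),0],[-np.sin(a),np.cos(a),0],[0,0,-1]])
    print("turn",(q.inv()*R.from_matrix(M)).as_rotvec(degrees=True).round(2),"shift now",q.inv().apply(np.array(p)-s["position"]).round(1),"shift after turn",(M.T@(np.array(p)-s["position"])).round(1))
E
python3 - <<'E'
from h import *
np.set_printoptions(precision=1,suppress=True)
d=np.load("w4.npy",allow_pickle=True).item()
for n,u,v,z in [("panelL",235,236,45),("panelR",405,238.5,45),("fenceL",246,247,45),("corner",388,249,45),("sf rear",388,346,45),("tab rear",320,239,80),("roofL",209,386,105),("roofR",436,384,105)]: print(n,onz(d,u,v,z,wray))
d=np.load("w1.npy",allow_pickle=True).item();print(proj(d,(632,-251,50),True))
go((610,-245,220),-15.5)
E
```

```text
panelL [530.   11.5  45. ]
panelR [494.1 166.4  45. ]
fenceL [538.1  23.7  45. ]
corner [507.9 153.6  45. ]
sf rear [611.9 187.8  45. ]
tab rear [502.9  86.5  80. ]
roofL [662.8  17.5 105. ]
roofR [608.9 226.4 105. ]
(np.float64(244.14343438743418), np.float64(393.0904827295526))
turn [ 0.2  0.3 29.3] shift now [ -43.3 -347.6   30.3] shift after turn [-208.2 -281.7   30.6]
```

```bash
python3 -m pendant '[[0,0,0,0.2,0.3,7.3,0.085],[0,0,0,0,0,7.3,0.085],[0,0,0,0,0,7.3,0.085],[0,0,0,0,0,7.4,0.085],[0,0,0,0,0,0,0.085]]';  python3 -m pendant '[[-0.021,-0.028,0.003,0,0,0,0.085],[-0.021,-0.028,0.003,0,0,0,0.085],[-0.021,-0.028,0.003,0,0,0,0.085],[-0.021,-0.028,0.003,0,0,0,0.085],[-0.021,-0.028,0.003,0,0,0,0.085],[-0.021,-0.028,0.003,0,0,0,0.085],[-0.021,-0.028,0.003,0,0,0,0.085],[-0.021,-0.028,0.003,0,0,0,0.085],[-0.021,-0.028,0.003,0,0,0,0.085],[-0.019,-0.028,0.003,0,0,0,0.085],[0,0,0,0,0,0,0.085],[0,0,0,0,0,0,0.085]]'
python3 - <<'E'
from h import *
d=arm.get_image("wrist");np.save("w5.npy",d,allow_pickle=True);cv2.imwrite("pics/w5.png",d["image"][...,::-1])
E
```

```text
clock: 8.8
position: [482.8, 81.3, 246.2]
ee_rot: [0.135, 0.991, -0.003, -0.003]
contact_force: [-0.1, 0.0, 1.0]
gripper_width: 85.2
grasp_force: 0.0
clock: 10.0
position: [608.5, -244.4, 216.7]
ee_rot: [0.135, 0.991, -0.002, -0.004]
contact_force: [-0.6, 0.8, -0.8]
gripper_width: 84.9
grasp_force: 0.0
```

View pics/w5.png

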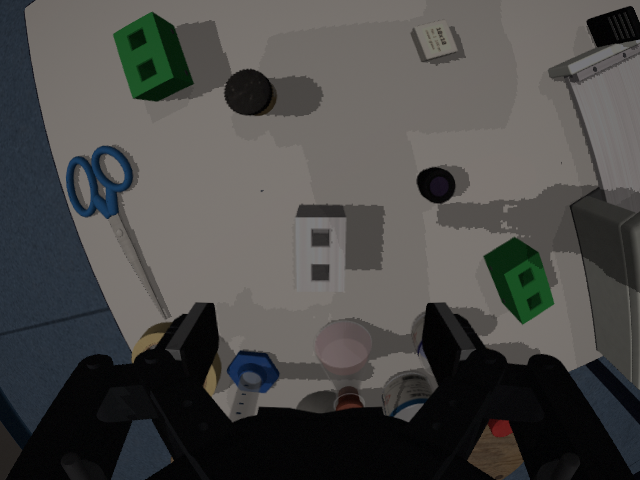

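The block's top spans (295–345, 217–291), almost parallel to the image axes, wells up. A pink flask stands beyond its far end at (343,350), so I'll check the clearance.

Run:
```python
from h import *
np.set_printoptions(precision=1,suppress=True)
d=np.load("w5.npy",allow_pickle=True).item()
c=np.array([onz(d,u,v,50,wray) for u,v in[(297.5,217),(345,217),(345.5,291),(295,290)]]);print(c,c.mean(0))
e=c[2]-c[1];f=c[3]-c[0];print(np.linalg.norm(e),np.linalg.norm(f),np.linalg.norm(c[1]-c[0]),np.degrees(np.arctan2(e[1],e[0])),np.degrees(np.arctan2(f[1],f[0])))
a=arm.get_image("scene");b=arm.get_image("side")
print("cap",tri(ray(a,317,167),ray(b,404.5,300)),"base",onz(b,399,344,0))
go((c.mean(0)[0],c.mean(0)[1],50),-15.5)
```

```text
[[ 597.2 -260.6   50. ]
 [ 607.1 -224.4   50. ]
 [ 669.2 -239.7   50. ]
 [ 657.1 -280.5   50. ]] [ 632.7 -251.3   50. ]
63.88357589860623 63.07182952180811 37.465763443275414 -13.820381398270131 -18.422930868138355
cap [ 751.6 -260.6  101.7] base [ 753.6 -260.     0. ]
turn [-0.3 -0.2  0.1] shift now [-25.7  -0.8 168.5] shift after turn [-25.1  -1.7 168.5]
```

```bash
python3 -m pendant '[[-0.0125,-0.0008,0,-0.3,-0.2,0.4,0.085],[-0.0125,-0.0008,0.01,0,0,0,0.085],[0,0,0.03,0,0,0,0.085],[0,0,0.03,0,0,0,0.085],[0,0,0.03,0,0,0,0.085],[0,0,0.03,0,0,0,0.085],[0,0,0.025,0,0,0,0.085],[0,0,0.012,0,0,0,0.085],[0,0,0,0,0,0,0.085]]'; python3 -m pendant '[[0,0,0,0,0,0,0.06],[0,0,0,0,0,0,0.045],[0,0,0,0,0,0,0.03],[0,0,0,0,0,0,0.02],[0,0,0,0,0,0,0.0],[0,0,0,0,0,0,0],[0,0,0,0,0,0,0]]'
```

```text
clock: 11.05
position: [631.8, -251.6, 49.2]
ee_rot: [0.138, 0.99, -0.0, -0.002]
contact_force: [0.1, -0.1, -0.6]
gripper_width: 85.1
grasp_force: 0.0
clock: 11.75
position: [634.0, -252.4, 53.4]
ee_rot: [0.138, 0.99, -0.0, 0.002]
contact_force: [-0.1, 1.4, 6.1]
gripper_width: 38.8
grasp_force: 62.5
```

```bash
python3 -m pendant '[[0,0,-0.02,0,0,0,0],[0,0,-0.03,0,0,0,0],[0,0,-0.03,0,0,0,0],[0,0,-0.03,0,0,0,0],[0,0,-0.03,0,0,0,0],[0,0,-0.03,0,0,0,0],[0,0,0,0,0,0,0],[0,0,0,0,0,0,0]]'
python3 - <<'E'
from h import *
s=arm.read_state();print(s["gripper_width"],s["contact_force"])
go((556,134,220),13.5)
E
```

```text
clock: 12.55
position: [632.3, -252.0, 221.1]
ee_rot: [0.139, 0.99, 0.0, -0.0]
contact_force: [-0.7, 0.4, -2.8]
gripper_width: 38.8
grasp_force: 61.8
38.805196955693845 [-0.67169809  0.39128849 -2.78060372]
turn [ 6.000e-02 -1.000e-02 -2.942e+01] shift now [179.3 350.2   1.5] shift after turn [-15.9 393.1   1.1]
```

```bash
python3 -m pendant '[[0.015,0.029,0,0,0,0,0],[0.015,0.029,0,0,0,0,0],[0.015,0.029,0,0,0,0,0],[0.015,0.029,0,0,0,0,0],[0.015,0.029,0,0,0,0,0],[0.015,0.029,0,0,0,0,0],[0.015,0.029,0,0,0,0,0],[0.015,0.029,0,0,0,0,0],[0.015,0.029,0,0,0,0,0],[0.015,0.029,0,0,0,0,0],[0.015,0.029,0,0,0,0,0],[0.014,0.031,0,0,0,0,0]]'; python3 -m pendant '[[0,0,0,0,0,-7.3,0],[0,0,0,0,0,-7.4,0],[0,0,0,0,0,-7.4,0],[0,0,0,0,0,-7.3,0],[0,0,0,0,0,0,0],[0,0,0,0,0,0,0]]';python3 - <<'E'
from h import *
s=arm.read_state();print(s["gripper_width"],s["contact_force"])
go((556,134,110),13.5)
d=arm.get_image("wrist");np.save("w6.npy",d,allow_pickle=True);cv2.imwrite("pics/w6.png",d["image"][...,::-1])
E
```

```text
clock: 13.75
position: [554.6, 134.0, 219.0]
ee_rot: [0.139, 0.99, -0.001, -0.002]
contact_force: [0.4, 0.4, -2.0]
gripper_width: 38.9
grasp_force: 61.7
clock: 14.35
position: [555.7, 133.0, 219.8]
ee_rot: [-0.116, 0.993, -0.001, -0.002]
contact_force: [-0.5, 0.4, -2.1]
gripper_width: 38.9
grasp_force: 61.6
38.90264268376066 [-0.5214277   0.43037018 -2.06859958]
turn [-0.05 -0.18 -0.16] shift now [ -0.8   1.  109.8] shift after turn [ -0.5   0.9 109.8]
```

View pics/w6.png

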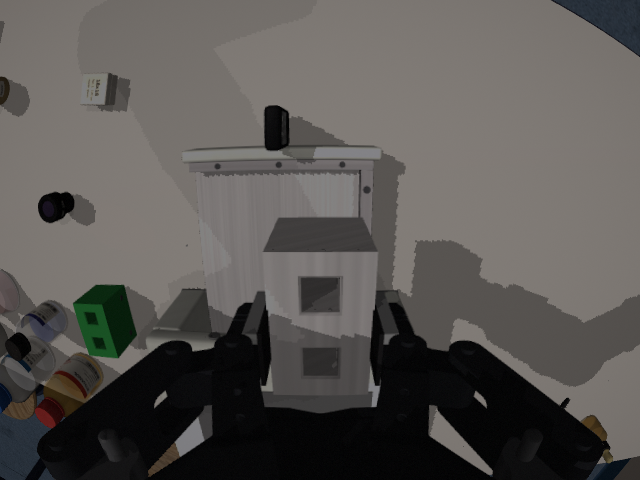

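The block is held level and square, with its top front edge at row 251 (264–375). The corner shows at about (359,171) and the front fence's inner edge runs along row 172.

Run:
```python
from h import *
np.set_printoptions(precision=1,suppress=True)
d=np.load("w6.npy",allow_pickle=True).item()
C=onz(d,359,171.5,45,wray);L=onz(d,200,173,45,wray);pr=onz(d,380,158,45,wray);pl=onz(d,184,160,45,wray)
print("corner",C,"L",L,"yaw",np.degrees(np.arctan2(C[0]-L[0],-(C[1]-L[1]))*-1), "panel",pl,pr,np.degrees(np.arctan2(pl[0]-pr[0],pr[1]-pl[1])))
z=218.5
a,b=onz(d,264,251,z,wray),onz(d,375,251,z,wray);print("blk front",a,b,np.linalg.norm(a-b),np.degrees(np.arctan2(a[0]-b[0],b[1]-a[1])))
s=arm.read_state();Q=R.from_quat(s["ee_rot"]).inv();p=s["position"];print("in tool",Q.apply(a-p),Q.apply(b-p),"corner",Q.apply(C-p))
```

```text
corner [508.4 153.1  45. ] L [537.8  27.5  45. ] yaw 166.82735179228874 panel [529.8  11.7  45. ] [493.8 166.6  45. ] 13.112268505093933
blk front [527.2 106.4 218.5] [518.4 143.3 218.5] 37.93489071074064 13.425115468833386
in tool [ 34.1 -19.3   1.8] [34.1 18.6  1.8] corner [ 41.2  30.6 175.3]
```

```bash
python3 -m pendant '[[0,0,0.02,0,-0.2,0,0],[0,0,0.025,0,0,0,0],[0,0,0.025,0,0,0,0],[0,0,0.025,0,0,0,0],[0,0,0.02,0,0,0,0],[0,0,0.01,0,0,0,0],[0,0,0.005,0,0,0,0],[0,0,0,0,0,0,0],[0,0,0,0,0,0,0]]'; python3 -m pendant '[[0,0,0.002,0,0,0,0],[0,0,0.002,0,0,0,0],[0,0,0,0,0,0,0]]';python3 -m pendant '[[0,0,0.002,0,0,0,0],[0,0,0,0,0,0,0]]'
```

```text
clock: 15.3
position: [557.6, 133.8, 92.5]
ee_rot: [-0.118, 0.993, 0.0, 0.003]
contact_force: [0.0, 0.6, -2.0]
gripper_width: 38.7
grasp_force: 61.8
clock: 15.6
position: [556.9, 133.4, 87.6]
ee_rot: [-0.118, 0.993, 0.0, 0.002]
contact_force: [-0.1, 0.5, -1.6]
gripper_width: 39.0
grasp_force: 61.8
clock: 15.8
position: [556.8, 133.4, 85.3]
ee_rot: [-0.118, 0.993, 0.0, 0.002]
contact_force: [-0.8, 1.2, -1.7]
gripper_width: 38.7
grasp_force: 61.8
```

```bash
for i in 1; do :; done; python3 -m pendant '[[0,0,0.001,0,0,0,0],[0,0,0,0,0,0,0]]'; python3 -m pendant '[[0,0,0.001,0,0,0,0],[0,0,0,0,0,0,0]]';python3 -m pendant '[[0,0,0.001,0,0,0,0],[0,0,0,0,0,0,0]]'
```

```text
clock: 16.0
position: [556.9, 133.4, 84.4]
ee_rot: [-0.118, 0.993, 0.0, 0.002]
contact_force: [-0.2, 0.4, -1.9]
gripper_width: 38.9
grasp_force: 61.8
clock: 16.2
position: [557.0, 133.5, 83.5]
ee_rot: [-0.118, 0.993, 0.0, 0.002]
contact_force: [0.1, -0.4, -2.8]
gripper_width: 39.0
grasp_force: 61.9
clock: 16.4
position: [557.3, 133.6, 83.4]
ee_rot: [-0.118, 0.993, 0.0, 0.002]
contact_force: [-1.2, -0.4, 3.7]
gripper_width: 38.7
grasp_force: 62.4
```

```bash
python3 -m pendant '[[0,0,-0.0007,0,0,0,0],[0.003,0,0,0,0,0,0],[0.002,0,0,0,0,0,0],[0,0,0,0,0,0,0]]'; python3 -m pendant '[[0.001,0,0,0,0,0,0],[0,0,0,0,0,0,0]]';python3 -m pendant '[[0.001,0,0,0,0,0,0],[0,0,0,0,0,0,0]]';python3 -m pendant '[[0,0.004,0,0,0,0,0],[0,0.003,0,0,0,0,0],[0,0.002,0,0,0,0,0],[0,0,0,0,0,0,0]]'
```

```text
clock: 16.8
position: [552.2, 132.4, 83.4]
ee_rot: [-0.118, 0.993, 0.0, 0.002]
contact_force: [0.4, 1.0, 0.9]
gripper_width: 39.1
grasp_force: 62.1
clock: 17.0
position: [551.4, 132.2, 83.4]
ee_rot: [-0.118, 0.993, 0.0, 0.002]
contact_force: [1.4, 0.2, 1.2]
gripper_width: 38.5
grasp_force: 62.1
clock: 17.2
position: [550.4, 131.9, 83.4]
ee_rot: [-0.118, 0.993, 0.0, 0.002]
contact_force: [1.7, 1.2, 2.1]
gripper_width: 38.7
grasp_force: 62.1
clock: 17.6
position: [547.7, 140.5, 83.4]
ee_rot: [-0.118, 0.993, -0.0, 0.001]
contact_force: [0.3, -1.8, 5.5]
gripper_width: 39.1
grasp_force: 62.7
```

```bash
python3 -m pendant '[[0,0.001,-0.0006,0,0,0,0],[0,0,0,0,0,0,0]]'; python3 -m pendant '[[0,0.001,0,0,0,0,0],[0,0,0,0,0,0,0]]';python3 -m pendant '[[0.001,0,0,0,0,0,0],[0,0,0,0,0,0,0]]';python3 -m pendant '[[0.001,0,0,0,0,0,0],[0,0,0,0,0,0,0]]'
```

```text
clock: 17.8
position: [547.2, 141.6, 83.4]
ee_rot: [-0.118, 0.993, 0.0, 0.001]
contact_force: [-1.1, -1.2, 1.7]
gripper_width: 39.0
grasp_force: 62.3
clock: 18.0
position: [547.1, 142.5, 83.4]
ee_rot: [-0.118, 0.993, 0.0, 0.001]
contact_force: [0.1, -0.3, 1.2]
gripper_width: 38.8
grasp_force: 62.2
clock: 18.2
position: [546.5, 142.5, 83.4]
ee_rot: [-0.118, 0.993, 0.0, 0.002]
contact_force: [0.7, 0.1, -1.4]
gripper_width: 39.0
grasp_force: 62.1
clock: 18.4
position: [545.2, 142.0, 83.4]
ee_rot: [-0.118, 0.993, 0.0, 0.001]
contact_force: [0.1, 0.2, -1.1]
gripper_width: 38.8
grasp_force: 61.9
```

```bash
python3 -m pendant '[[0.001,0,0,0,0,0,0],[0,0,0,0,0,0,0]]'; python3 -m pendant '[[0.001,0,0,0,0,0,0],[0,0,0,0,0,0,0]]';python3 -m pendant '[[0,0.001,0,0,0,0,0],[0,0,0,0,0,0,0]]';python3 -m pendant '[[0,0.001,0,0,0,0,0],[0,0,0,0,0,0,0]]'; python3 -c "
from h import *;s=arm.read_state();print(s['wrist_torque'],R.from_quat(s['ee_rot']).inv().apply(s['contact_force']))"
```

```text
clock: 18.6
position: [544.2, 141.6, 83.4]
ee_rot: [-0.118, 0.993, -0.0, 0.001]
contact_force: [-0.6, 0.2, -2.0]
gripper_width: 38.9
grasp_force: 61.9
clock: 18.8
position: [543.8, 141.6, 83.7]
ee_rot: [-0.118, 0.993, 0.0, 0.002]
contact_force: [1.0, 0.2, -3.5]
gripper_width: 38.6
grasp_force: 61.8
clock: 19.0
position: [543.6, 142.3, 83.8]
ee_rot: [-0.118, 0.993, -0.0, 0.002]
contact_force: [1.0, -1.4, -2.2]
gripper_width: 38.9
grasp_force: 61.7
clock: 19.2
position: [543.3, 142.5, 83.8]
ee_rot: [-0.117, 0.993, -0.001, 0.002]
contact_force: [3.5, -5.1, -1.7]
gripper_width: 38.6
grasp_force: 61.8
[-1.49561769 -0.93769712 -0.17333733] [-2.23379148 -5.78979624  1.71247999]
```

```bash
python3 -m pendant '[[0.001,0,0.0005,0,0,0,0],[0,0,0,0,0,0,0]]'; python3 -m pendant '[[0.001,0,0,0,0,0,0],[0,0,0,0,0,0,0]]';python3 -m pendant '[[0.001,0,0,0,0,0,0],[0,0,0,0,0,0,0]]'; python3 -c "
from h import *;s=arm.read_state();print(s['wrist_torque'],R.from_quat(s['ee_rot']).inv().apply(s['contact_force']))"
```

```text
clock: 19.4
position: [543.2, 142.4, 83.8]
ee_rot: [-0.117, 0.993, -0.0, 0.003]
contact_force: [4.1, -5.6, -1.5]
gripper_width: 38.5
grasp_force: 61.9
clock: 19.6
position: [543.0, 142.4, 83.8]
ee_rot: [-0.118, 0.993, -0.0, 0.004]
contact_force: [5.7, -5.7, -2.8]
gripper_width: 39.1
grasp_force: 61.6
clock: 19.8
position: [542.9, 142.4, 84.0]
ee_rot: [-0.118, 0.993, -0.0, 0.004]
contact_force: [9.2, -6.0, -4.8]
gripper_width: 38.6
grasp_force: 61.5
[-1.90261598 -2.47666211 -0.21735136] [-7.50700444 -7.99997288  4.8428011 ]
```

```bash
python3 -m pendant '[[0,0,0.0007,0,0.5,0,0],[0,0,0,0,0,0,0]]'; python3 -c "
from h import *;s=arm.read_state();print(s['wrist_torque'],R.from_quat(s['ee_rot']).inv().apply(s['contact_force']));go(s['position'],13.3)"
```

```text
clock: 20.0
position: [543.2, 142.5, 83.8]
ee_rot: [-0.118, 0.993, -0.001, 0.0]
contact_force: [7.6, -6.3, -1.8]
gripper_width: 38.7
grasp_force: 62.0
[-1.90687837 -2.32264819 -0.26703309] [-5.88302888 -7.92604187  1.85378498]
turn [-0.06  0.03  0.21] shift now [0. 0. 0.] shift after turn [0. 0. 0.]
```

```bash
cat > s.py <<'E'
from h import *
s=arm.read_state();Q=R.from_quat(s['ee_rot'])
print(s['wrist_torque'].round(2),"tool F",Q.inv().apply(s['contact_force']).round(1));go(s['position'],13.3)
E
python3 -m pendant '[[0,0,0,0,0,0.3,0],[0,0,0,0,0,0,0]]' >/dev/null; python3 s.py; python3 -m pendant '[[0,0,0,0,0,0.3,0],[0,0,0,0,0,0,0]]' >/dev/null; python3 s.py;python3 -m pendant '[[0,0,0,0,0,0.3,0],[0,0,0,0,0,0,0]]'; python3 s.py
```

```text
[-1.73 -2.36 -0.08] tool F [-6.  -7.   2.2]
turn [-0.07  0.05 -0.03] shift now [0. 0. 0.] shift after turn [0. 0. 0.]
[-1.88 -2.36  0.29] tool F [-6.5 -7.6  2.4]
turn [-0.09  0.04 -0.24] shift now [0. 0. 0.] shift after turn [0. 0. 0.]
clock: 20.6
position: [543.3, 142.4, 83.8]
ee_rot: [-0.111, 0.994, -0.001, 0.001]
contact_force: [8.6, -6.6, -2.5]
gripper_width: 39.2
grasp_force: 61.9
[-1.95 -2.43  0.41] tool F [-6.9 -8.3  2.5]
turn [-0.11  0.05 -0.51] shift now [0. 0. 0.] shift after turn [0. 0. 0.]
```

```bash
python3 -m pendant '[[0,0,0.0003,0,0,-0.5,0],[0.001,0.0005,0,0,0,0,0],[0,0,0,0,0,0,0]]' >/dev/null; python3 s.py; python3 -m pendant '[[0,0.0003,0,0,0.2,0,0],[0,0,0,0,0,0,0]]'; python3 s.py
```

```text
[-2.55 -3.15 -0.01] tool F [ -8.  -10.7   2.9]
turn [-0.11  0.16 -0.07] shift now [0. 0. 0.] shift after turn [0. 0. 0.]
clock: 21.1
position: [543.1, 142.6, 83.8]
ee_rot: [-0.115, 0.993, -0.001, -0.0]
contact_force: [9.9, -9.7, -2.3]
gripper_width: 38.8
grasp_force: 61.9
[-2.77 -3.33  0.08] tool F [ -7.4 -11.7   2.3]
turn [-0.12 -0.05 -0.08] shift now [0. 0. 0.] shift after turn [0. 0. 0.]
```

```bash
python3 -m pendant '[[0.0008,-0.0004,0.001,0,0,0,0],[0,0,0,0,0,0,0]]'; python3 s.py; python3 -m pendant '[[0,0,0.0008,0,0,0,0],[0,0,0,0,0,0,0]]'; python3 s.py
```

```text
clock: 21.3
position: [543.1, 142.6, 83.7]
ee_rot: [-0.115, 0.993, -0.001, 0.001]
contact_force: [10.7, -7.8, 0.1]
gripper_width: 38.9
grasp_force: 62.2
[-2.57 -3.19  0.02] tool F [ -8.6 -10.   -0.1]
turn [-0.09  0.08 -0.07] shift now [0. 0. 0.] shift after turn [0. 0. 0.]
clock: 21.5
position: [543.2, 142.6, 83.4]
ee_rot: [-0.115, 0.993, -0.001, 0.001]
contact_force: [9.6, -7.7, 4.3]
gripper_width: 38.9
grasp_force: 62.8
[-2.52 -2.78 -0.01] tool F [-7.6 -9.7 -4.2]
turn [-0.1   0.08 -0.06] shift now [0. 0. 0.] shift after turn [0. 0. 0.]
```

```bash
python3 -m pendant '[[0.001,0.0002,-0.0004,0,0.1,0,0],[0,0,0,0,0,0,0],[0,0,0,0,0,0,0],[0,0,0,0,0,0,0]]'; python3 s.py
python3 - <<'E'
from h import *
w=arm.get_image("wrist")["image"];b=arm.get_image("side")["image"]
w=cv2.resize(w[100:400,150:450],(400,400));b=cv2.resize(b[160:280,260:380],(400,400),interpolation=cv2.INTER_CUBIC)
cv2.imwrite("pics/f.png",np.hstack([w,b])[...,::-1])
E
```

```text
clock: 21.9
position: [543.1, 142.6, 83.5]
ee_rot: [-0.115, 0.993, -0.001, 0.001]
contact_force: [12.3, -9.0, 1.0]
gripper_width: 38.8
grasp_force: 62.2
[-2.87 -3.8   0.01] tool F [ -9.9 -11.6  -1. ]
turn [-0.1   0.09 -0.05] shift now [0. 0. 0.] shift after turn [0. 0. 0.]
```

View pics/f.png

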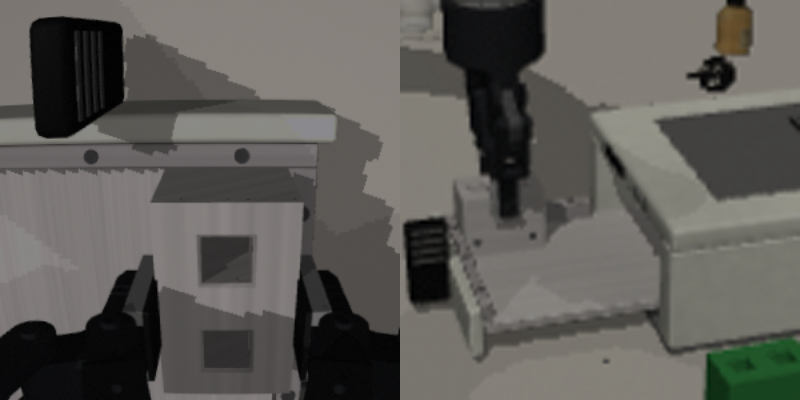

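The block sits flat in the corner against both fences, the drawer is out, and the push is about 10 and 11.6 N with no yaw moment. I'm handing it in.

```bash
python3 -c "
from bench import arm;print(arm.job_done())"
```

```text
the job is handed in; nothing more can be done
None
```

The job is handed in at about 22 s: the drawer is out at its stop, and the cell block stands wells up on the plate, still gripped and pressed square against both fences at about 10 N (front) and 12 N (side).

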